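# Peel the top tray off a sticky stack and hold it over the reader

## Task

First turn the reader's focus knob until its pointer stands on the long index line. Then peel the top tray off the stack, whose trays stick together at one corner: take it by its lug and lift that corner first, while the opposite corner is still down, then draw it off towards the lug so that the tray underneath stays in the stack. Finish holding the tray in the gripper, level and still, centred about 5 cm above the reader's window and touching nothing else; leave everything else as it stands.

Things in the scene. Friction and masses are not known exactly. Their poses are not given: they have to be found in the camera images.
- top_tray: upper of two nested light metal trays, 100 to 210 g: flange 120 x 90 mm (x, y), 2 mm thick, trough 14 mm deep. Origin: centre of the trough's underside; x along the long side, z up; flange top at +16 mm, underside of the four corner feet at +10 mm, standing loosely on the lower flange. The corner diagonally across from its lug (+x, -y) is caught under a clip of the lower tray
- lug (a point): middle of the upright grip lug on the -x, +y corner of the top tray, at (-52.8, 39.6, 26) mm in top_tray, 66 mm from its centre; the only lug on the stack. A plate 24 mm long, 10 mm thick, 20 mm tall; the flange top is 10 mm below this point. Its length runs along the tray's diagonal, so fingers from above close across the diagonal. Axes as the tray's
- far_corner (a point): underside of the top tray's foot at the corner diagonal to the lug, at (54, -39, 10) mm in top_tray, 67 mm from its centre; peeling pivots here. Above it the lower tray's clip reaches 6 mm over the corner of the flange with 2 mm play: lifted straight, the lower tray comes along; tilted 0.15 to 0.3 rad and drawn 10 mm or more along the diagonal towards the lug, the top tray is free
- lower_tray: the tray under the top one, same shape, 150 g, no lug, standing loose in the stack base (2 mm play). On its +x, -y corner a folded clip, 26 mm wide, stands up outside the top tray's corner to 10 mm above its own flange top. Origin and axes as for top_tray, whose origin lies 6 mm above this one while nested
- stack_base: black plastic nest, 126 x 96 x 22 mm with a small foot on each short side (160 mm overall), fixed to the bench, in which the trays stand; origin at the centre of its underside, axes as the trays'; at the start the top tray's origin is 18 mm above this one, its flange top 34 mm
- reader: upward-looking tray reader, a low grey box 110 x 200 x 45 mm (x, y, z), fixed to the bench; origin at the centre of its underside. The square window is on the +y half of its top, the focus knob on the -y half
- window (a point): centre of the reader's black-framed 66 mm square window with a round lens, on the reader's top surface, 45 mm above the bench, at (0, 45, 45) mm in reader; the frame rises 3 mm
- focus (a joint): angle of the focus knob, rad, 0 to 2.4, grows clockwise as seen from above; starts between 0 and 0.45. At 1.2 the pointer (end of the grip bar with the white line) stands on the long index line, which points to the reader's -x side. Short marks every 0.3 rad. Stays where it is left (friction 0.03 N m)
- focus_grip (a point): on the knob's axis at half height of its grip bar, at (0, -58, 64) mm in reader: black disc 52 mm across, 8 mm high, on it a bar 40 mm long, 10 mm thick, 20 mm tall, top 10 mm above this point, the disc's top 10 mm below. The point's x axis runs along the bar towards the pointer end, z is up
- index_line (a point): outer end of the long index line on the reader's top, 43 mm from the knob's axis
- stopper: loose black rubber stopper, 29 mm across, 25 mm tall, standing on the bench between stack and reader: leave it. Origin at the centre of its underside
- plug: loose small brass plug, about 22 mm across, 16 mm tall, on the bench between stack and reader: leave it. Origin at the centre of its underside

How it is judged:
On the way, in this order (a step that is already met when the one before it is completed fails the run):
1. the focus knob stands on the index line (within 0.1 rad) while the top tray is still nested (value of joint focus between 1.1 and 1.3 rad and z of lug in the frame of lower_tray below 0.036 m and z of far_corner in the frame of lower_tray below 0.02 m), for 0.3 s.
2. the top tray is tilted 0.08 rad or more, its lug corner lifted, the opposite corner less than 5 mm off the lower tray, which lies level in the stack (within 0.05 rad) (angle between the z axis of top_tray and the z axis of lower_tray, either way round above 0.08 rad and z of lug in the frame of lower_tray above 0.04 m and z of far_corner in the frame of lower_tray below 0.021 m and angle between lower_tray's own z axis and vertical below 0.05 rad), for 0.05 s.
At the end, for the whole second after the job is handed in: gripper holds the top tray still, level within 0.15 rad, centre within 25 mm of the window's, underside 30-75 mm above it, touching only the fingers; knob within 0.1 rad of the index line; lower tray within 10 mm of its place and level; stopper and plug within 20 mm of theirs (value of joint focus between 1.1 and 1.3 rad and horizontal distance between top_tray and window below 0.025 m and z of top_tray in the frame of window between 0.03 and 0.075 m and angle between top_tray's own z axis and vertical below 0.15 rad and linear speed of top_tray below 0.02 m/s and contact force between top_tray and the fingers above 1 N and contact force between top_tray and reader below 0.05 N and contact force between top_tray and lower_tray below 0.05 N and distance of lower_tray from where it was at the start of the episode below 0.01 m and angle between lower_tray's own z axis and vertical below 0.05 rad and distance of each of stopper, plug from where it was at the start of the episode below 0.02 m); the arm keeps its last pose, push and grip.
It fails at once if the lower tray is pulled up out of the stack (moved more than 12 mm or tipped more than 0.15 rad) (distance of lower_tray from where it was at the start of the episode above 0.012 m or angle between lower_tray's own z axis and vertical above 0.15 rad).
It fails at once if the stopper or the plug is knocked away (moved more than 20 mm) (distance of any of stopper, plug from where it was at the start of the episode above 0.02 m).
It also fails if it takes over 51 s, if anything falls off the work surface, if the arm or the gripper's body presses on something with over 40 N, if the wrist force passes 120 N, or if a joint passes its speed limit or range.

## Robot

A 7-joint arm with a two-finger parallel gripper is mounted at the origin on a cart in front of the work surface, level with it; the furniture and walls round the work are solid. World frame = base frame: x ahead of the robot, y to its left, z up, the work surface at z = 0. Lengths are in m, angles in rad, forces in N, time in s.
With the tool pointing down it reaches from about 0.425 to 0.875 m from the base axis. Payload 9.9 kg.
Tool frame: the origin (TCP) lies at the very end of the fingers, on their centre line; the grasp point (between the pads) lies 19 mm behind it; z points along the fingers, y is the line along which they close (so a half turn about z gives the same grasp; the last joint's range is limited). The gripper opens to 85 mm and grips with 20 to 120 N. Pads are 22 mm wide; open, the fingers measure 114 mm over their backs; the gripper's body (76 mm by 85 mm) begins 54 mm behind the grasp point. The pads swing forward as they close: fully open they stand 13 mm farther back than shut.
Start: joints at [-0.084, 0.576, 0.025, 1.437, -0.015, 1.129, -0.057], TCP at [0.675, 0, 0.231] pointing down, gripper open.
Joint ranges: [-2.76, 2.76], [-0.34, 2.15], [-1.52, 1.57], [0.19, 2.46], [-1.09, 4.23], [0.17, 1.99], [-2.82, 2.82]. Speed limits (rad/s): [2.22, 2.22, 3.01, 3.01, 3.14, 3.14, 3.14].

## Interface

Orientations are given as a unit quaternion [w, x, y, z].
In Python, from rig import env gives the robot as it stands. The module is installed in compiled form; this text tells all that it offers.
- The arm moves only by the tool send_rows, never from a script. Its argument "motion" is a list of rows, each a list of 3 entries, a list of its own where there are three numbers: the opening, from 0 (shut) to 1 (fully open), then the shift along the tool's x, y, z in m, then the turn about the tool's z in rad. A call has 1 to 12 rows; each row shifts and turns the commanded pose from where the row before left it, along the tool's axes as they then stand; what a row does not reach is not made up. A row lasts 1/10 s, in which the tool goes at most 50 mm and 8.59 degrees, less where a joint would pass 70% of its speed; a pose out of reach is approached as far as the arm can. A call with a gripper value outside its range is refused whole. The fingers move at their own pace and stop on an object; "newtons" is the grip in N (left out, the last holds). Time passes only in rows, so rows that do not move let the fingers close. It gives the time, the measured TCP pose, the force, the opening and the grip force at its end, in the units of the state.
- env.sense(): the state, without advancing time (a new reading comes with each control period).
- env.get_image(name): name is "scene" or "side" or "wrist"; returns (picture, depth): 420x560x3 uint8, blue, green, red; 420x560 float32, m along the optical axis (not along the pixel's ray), 0 where there is no reading.
- env.calibration(name): a dict with "vfov" (degrees; the focal length in pixels is half the picture's height over the tangent of half this angle, whatever the lens; pixels are square), "cx", "cy" (the principal point, pixels), "T" (4x4, takes a point from camera to world coordinates). Camera axes: x right, y up, looking along -z (the intrinsics and any distortion apply to the point x, -y, -z); pixel columns grow to the right and rows downward; lengths in m; the calibration is good to about 2 mm. A picture is of the moment at which its call begins: read the wrist's pose just before it. calibration takes no time and is no camera call; for the wrist camera it gives the pose at the moment of the call.
- env.hand_in(): hands the job in; it is judged then, once.
The state is a dict: "t": time; "joint_positions": joint angles; "joint_vel": joint speeds; "joint_torque": joint torques, N m; "tool_pos": TCP position; "tool_rot": TCP orientation; "ft_force": force on the tool from outside, world axes, zero at the start; "ft_torque": the same for the moment, N m; "opening": finger opening in m; "grasp_force": force on a finger pad.
Only numpy, scipy, OpenCV 4.12 (cv2) and the standard library are available. Lean on these libraries where they do the work, as an engineer would, in place of code of your own. Each camera call takes 0.05 s, during which the arm holds its last target. There are 200 camera calls.

## Working session

There is one attempt and no reset: what is moved stays moved. The work goes in short steps, Python scripts to look and compute and a tool call to move; the robot and the scene stay as the last step left them, time stands still between calls to the robot, and variables do not carry over. Pictures are saved under pics/ and viewed, at most 10 in all, crops included, and the job is handed in when it is done.

Besides the shell and the picture viewer there is one more tool, called in YAML: its name, and indented under it one key for each argument. send_rows: Moves the arm, as the interface text tells. Its arguments: {"type":"object","properties":{"motion":{"type":"array"},"newtons":{"type":"number"}},"required":["motion"]}

```bash
mkdir -p pics; cat > h.py <<'E'
import numpy as np, cv2
from rig import env
def K(n):
    c=env.calibration(n); f=210/np.tan(np.radians(c['vfov'])/2); return c,f
def pts(n,uv,z,c=None):
    "cast pixel(s) on plane z"
    if c is None: c=env.calibration(n)
    f=210/np.tan(np.radians(c['vfov'])/2); T=np.array(c['T'])
    uv=np.atleast_2d(uv).astype(float)
    d=np.c_[(uv[:,0]-c['cx'])/f,-(uv[:,1]-c['cy'])/f,-np.ones(len(uv))]@T[:3,:3].T
    o=T[:3,3]; return o+d*((z-o[2])/d[:,2])[:,None]
def cloud(dep,c):
    f=210/np.tan(np.radians(c['vfov'])/2); T=np.array(c['T'])
    v,u=np.mgrid[0:420,0:560]
    P=np.stack([(u-c['cx'])/f*dep,-(v-c['cy'])/f*dep,-dep],-1)
    return P@T[:3,:3].T+T[:3,3]
E
python3 - <<'E'
from h import *
s=env.sense(); print({k:np.round(v,3) for k,v in s.items()})
ims=[]
for n in("scene","side","wrist"):
    c=env.calibration(n); im,d=env.get_image(n); cv2.imwrite(f'pics/{n}0.png',im); np.savez(f'{n}0.npz',im=im,d=d,T=c['T']); print(n,{k:np.round(v,3) for k,v in c.items()},(d>0).mean())
    ims.append(im)
E
```

```text
{'t': np.float64(0.0), 'joint_positions': array([-0.084,  0.577,  0.025,  1.438, -0.015,  1.129, -0.057]), 'joint_vel': array([-0.001, -0.   , -0.001,  0.   , -0.002,  0.   , -0.   ]), 'joint_torque': array([ 1.0000e-03, -7.6575e+01,  2.2520e+00, -2.8597e+01,  1.5000e-02,
        1.3000e-02,  0.0000e+00]), 'tool_pos': array([ 0.675, -0.   ,  0.23 ]), 'tool_rot': array([-0.001,  0.707,  0.707, -0.001]), 'ft_force': array([-0.749,  0.047,  0.339]), 'ft_torque': array([ 0.003, -0.   ,  0.033]), 'grasp_force': np.float64(0.0), 'opening': np.float64(0.085)}
scene {'vfov': np.float64(49.315), 'cx': np.float64(281.352), 'cy': np.float64(207.423), 'T': array([[-0.685,  0.307, -0.66 , -0.014],
       [-0.728, -0.313,  0.61 ,  0.586],
       [-0.019,  0.899,  0.438,  0.449],
       [ 0.   ,  0.   ,  0.   ,  1.   ]])} 0.9958460884353741
side {'vfov': np.float64(49.521), 'cx': np.float64(272.331), 'cy': np.float64(198.49), 'T': array([[-0.935, -0.299,  0.191,  0.741],
       [ 0.354, -0.766,  0.537,  0.624],
       [-0.014,  0.569,  0.822,  0.938],
       [ 0.   ,  0.   ,  0.   ,  1.   ]])} 0.9958503401360544
wrist {'vfov': np.float64(70.702), 'cx': np.float64(278.603), 'cy': np.float64(210.694), 'T': array([[ 1.   , -0.001,  0.002,  0.676],
       [ 0.001,  0.966,  0.26 ,  0.065],
       [-0.002, -0.26 ,  0.966,  0.373],
       [ 0.   ,  0.   ,  0.   ,  1.   ]])} 0.9917431972789116
```

View pics/side0.png

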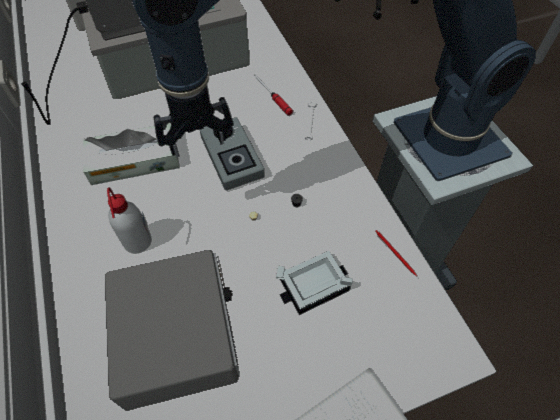

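View pics/wrist0.png

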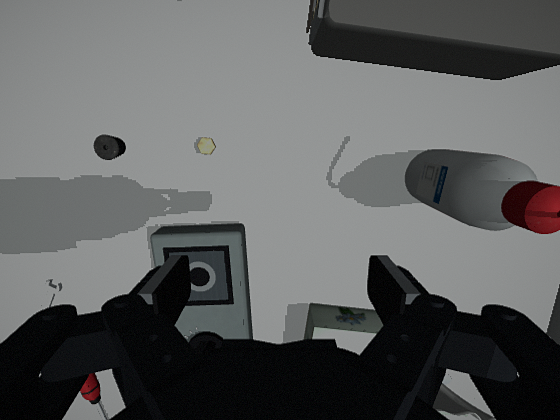

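```bash
python3 - <<'E'
from h import *
for n in("side","wrist"):
    z=np.load(n+'0.npz'); c=env.calibration(n); P=cloud(z['d'],c)
    m=((P[...,2]>.012)&(P[...,2]<.08)&(z['d']>0)).astype('u1')
    k,l,st,ce=cv2.connectedComponentsWithStats(m)
    for i in range(1,k):
        if st[i,4]<60: continue
        q=P[l==i]; r=cv2.minAreaRect(q[:,:2].astype('f4')*1000); print(n,st[i],np.round(q.mean(0),3),'zmed',np.percentile(q[:,2],[10,50,95]).round(3),np.round(r[0]),np.round(r[1]),round(r[2]))
    b=P[(abs(P[...,2])<.01)]; print('bench z',np.median(b[:,2]))
im=cv2.imread('pics/side0.png')
a=cv2.resize(im[240:325,265:365],None,fx=4,fy=4,interpolation=2); b=cv2.resize(im[115:200,190:290],None,fx=4,fy=4,interpolation=2)
cv2.imwrite('pics/c1.png',np.hstack([a,b]))
E
```

```text
side [  10    0   56  420 7522] [ 1.069 -0.112  0.052] zmed [0.024 0.059 0.075] [1070. -378.] [1466.   20.] 90
side [ 72  11  13  19 153] [ 0.877 -0.865  0.044] zmed [0.02  0.045 0.07 ] [ 879. -865.] [17. 36.] 69
side [205  44  45  31 815] [ 0.478 -0.485  0.047] zmed [0.02  0.048 0.077] [ 477. -487.] [141.  18.] 1
side [105  69  55  30 949] [ 0.767 -0.485  0.047] zmed [0.019 0.047 0.077] [ 767. -485.] [ 21. 143.] 86
side [254  74  39  40 224] [ 0.389 -0.295  0.019] zmed [0.013 0.02  0.025] [ 397. -333.] [ 22. 197.] 12
side [ 395  107  117   72 2676] [0.036 0.034 0.026] zmed [0.012 0.015 0.069] [1. 1.] [231. 232.] 90
side [ 200  117   65   73 2582] [ 0.58  -0.123  0.044] zmed [0.032 0.046 0.05 ] [ 578. -148.] [111. 202.] 2
side [135 126  22  12 109] [ 0.764 -0.276  0.056] zmed [0.054 0.056 0.059] [ 761. -280.] [34. 64.] 44
side [  83  137   96   46 3007] [ 0.84  -0.208  0.05 ] zmed [0.025 0.055 0.069] [ 824. -236.] [116. 231.] 82
side [291 194  12  12 109] [0.474 0.05  0.024] zmed [0.02  0.025 0.028] [474.  49.] [27. 27.] 67
side [116 216  35  36 511] [0.858 0.037 0.048] zmed [0.021 0
[... 631 characters left out ...]
14 0.015 0.016] [589.  49.] [19. 21.] 90
wrist [ 407  149   65   65 1607] [0.839 0.021 0.05 ] zmed [0.022 0.052 0.077] [845.  18.] [67. 32.] 73
wrist [ 150  223  103  132 8646] [ 0.591 -0.114  0.044] zmed [0.038 0.045 0.053] [ 581. -135.] [109. 171.] 2
wrist [ 305  307   78   48 2399] [ 0.759 -0.179  0.042] zmed [0.02  0.047 0.056] [ 763. -197.] [50. 96.] 84
wrist [552 314   8  31 133] [ 1.065 -0.205  0.016] zmed [0.013 0.016 0.022] [1065. -200.] [ 4. 41.] 1
wrist [439 369  39  35 836] [ 0.911 -0.256  0.058] zmed [0.055 0.056 0.075] [ 912. -253.] [33. 77.] 53
wrist [ 80 374  27  46 431] [ 0.397 -0.313  0.018] zmed [0.013 0.018 0.023] [ 398. -325.] [21. 87.] 15
bench z -0.00013974303792727016
```

View pics/c1.png

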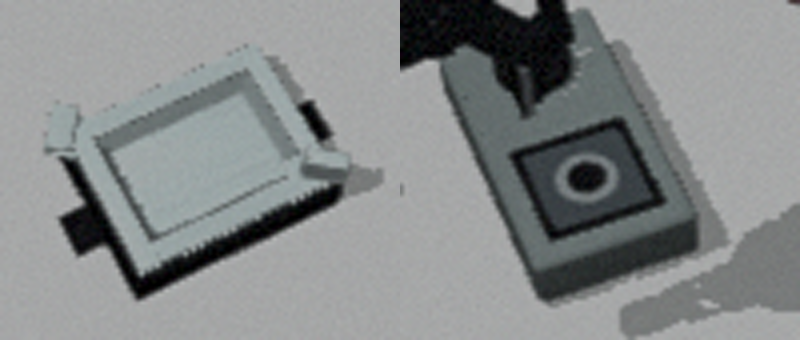

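send_rows:
  motion:
    - [1,[-0.03,-0.012,0],0]
    - [1,[-0.03,-0.012,0],0]
    - [1,[-0.03,-0.012,0],0]
    - [1,[-0.03,-0.012,0],0]
    - [1,[-0.03,-0.012,0],0]
    - [1,[-0.03,-0.012,0],0]
    - [1,[-0.03,-0.012,0],0]
    - [1,[-0.03,-0.012,0],0]
    - [1,[0,0,0],0]
    - [1,[0,0,0],0]

```text
t: 1.15
tool_pos: [0.5786, -0.2406, 0.2311]
tool_rot: [-0.0, 0.708, 0.706, -0.0]
ft_force: [0.5, 0.4, 0.5]
opening: 0.0856
grasp_force: 0.0
```

```bash
python3 - <<'E'
from h import *
s=env.sense(); print(s['tool_pos'].round(4),s['tool_rot'].round(3))
n='wrist';c=env.calibration(n); im,d=env.get_image(n); cv2.imwrite('pics/w1.png',im); np.savez('w1.npz',im=im,d=d); np.save('w1c.npy',c,allow_pickle=True)
P=cloud(d,c)
m=((P[...,2]>.035)&(P[...,2]<.049)&(abs(P[...,0]-.58)<.08)&(P[...,1]>-.27)&(P[...,1]<-.02)).astype('u1')
q=P[m>0]; r=cv2.minAreaRect(q[:,:2].astype('f4')*1000); print('reader',r,np.median(q[:,2]))
m=(P[...,2]>.066)&(P[...,2]<.082)&(abs(P[...,0]-.58)<.05)&(abs(P[...,1]+.206)<.05)
q=P[m]; r=cv2.minAreaRect(q[:,:2].astype('f4')*1000); print('bar',r,len(q),np.percentile(q[:,2],[5,50,95]))
E
```

```text
[ 0.5786 -0.2406  0.2311] [-0.     0.708  0.706 -0.   ]
reader ((579.743408203125, -149.6803741455078), (109.65562438964844, 200.45164489746094), 2.3842902183532715) 0.04501991416798884
bar ((582.5047607421875, -207.6374053955078), (39.59090805053711, 9.977148056030273), 61.68040466308594) 400 [0.07180617 0.07361866 0.0749801 ]
```

View pics/w1.png

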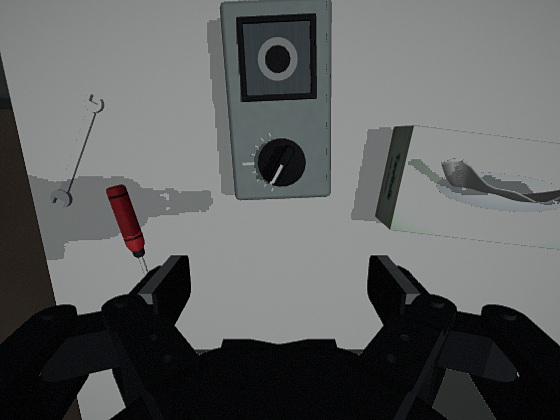

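send_rows:
  motion:
    - [0.5,[0.0165,0.0018,0.03],0]
    - [0.5,[0.0165,0.0018,0.03],0]
    - [0.5,[0,0,0.03],0.124]
    - [0.5,[0,0,0.03],0.124]
    - [0.5,[0,0,0.01],0.124]
    - [0.5,[0,0,0],0.124]
    - [0.5,[0,0,0],0]
    - [0.5,[0,0,0],0]
    - [0.5,[0,0,0],0]
  newtons: 40

```text
t: 2.1
tool_pos: [0.5831, -0.2064, 0.1016]
tool_rot: [0.0, 0.858, 0.514, 0.0]
ft_force: [-0.2, 0.1, 1.0]
opening: 0.0426
grasp_force: 0.0
```

```bash
cat >> h.py <<'E'
from scipy.spatial.transform import Rotation as R
def delta(p,yaw_y=None):
    "tool-frame shift to world p; turn so tool y points at world angle yaw_y (mod pi)"
    s=env.sense(); w=s['tool_rot']; r=R.from_quat(np.r_[w[1:],w[0]]); M=r.as_matrix()
    print('pos',s['tool_pos'].round(4),'tilt',np.degrees(np.arccos(-M[2,2])).round(2),'y-ang',np.degrees(np.arctan2(M[1,1],M[0,1])).round(2),'shift',(M.T@(np.array(p)-s['tool_pos'])).round(4),
     'turn', None if yaw_y is None else round(float((-(yaw_y-np.arctan2(M[1,1],M[0,1]))+np.pi/2)%np.pi-np.pi/2),3))
E
python3 -c "
from h import *
delta([.5823,-.2077,.057],np.radians(-28.3))"
```

```text
pos [ 0.5831 -0.2064  0.1016] tilt 0.04 y-ang -28.2 shift [-0.0016 -0.0001  0.0446] turn 0.002
```

send_rows:
  motion:
    - [0.5,[-0.0016,0,0.015],0]
    - [0.5,[0,0,0.015],0]
    - [0.5,[0,0,0.0135],0]
    - [0.5,[0,0,0],0]
    - [0.1,[0,0,0],0]
    - [0,[0,0,0],0]
    - [0,[0,0,0],0]
    - [0,[0,0,0],0]
    - [0,[0,0,0],0]

```text
t: 3.0
tool_pos: [0.5815, -0.2081, 0.0587]
tool_rot: [-0.0, 0.859, 0.512, 0.0]
ft_force: [-4.4, 2.0, 5.4]
opening: 0.0094
grasp_force: 40.9
```

```bash
python3 -c "
from h import *
delta([.5823,-.2077,.057],np.radians(-87.6)); s=env.sense(); print(s['ft_force'],s['ft_torque'],s['opening'],s['grasp_force'])"
```

```text
pos [ 0.5815 -0.2081  0.0587] tilt 0.02 y-ang -28.41 shift [0.0008 0.0005 0.0017] turn 1.033
[-4.41448269  1.95394627  5.44796792] [0.33241089 0.7664752  0.0160037 ] 0.00941410007303745 40.92605173587799
```

Gripped. Turn 1.035 rad clockwise.

send_rows:
  motion:
    - [0,[0,0,0],0.12]
    - [0,[0,0,0],0.12]
    - [0,[0,0,0],0.12]
    - [0,[0,0,0],0.12]
    - [0,[0,0,0],0.12]
    - [0,[0,0,0],0.12]
    - [0,[0,0,0],0.12]
    - [0,[0,0,0],0.12]
    - [0,[0,0,0],0.075]
    - [0,[0,0,0],0]
    - [0,[0,0,0],0]
    - [0,[0,0,0],0]

```text
t: 4.2
tool_pos: [0.5813, -0.2079, 0.0586]
tool_rot: [-0.001, 1.0, 0.02, -0.0]
ft_force: [-5.0, 3.4, 7.7]
opening: 0.0088
grasp_force: 41.2
```

```bash
python3 -c "
from h import *
delta([.5823,-.2077,.057],np.radians(-87.6)); s=env.sense(); print(s['ft_force'],s['ft_torque'],s['opening'],s['grasp_force'])"
```

```text
pos [ 0.5813 -0.2079  0.0586] tilt 0.07 y-ang -87.7 shift [ 0.0011 -0.0001  0.0016] turn -0.002
[-5.00892715  3.39734632  7.71687641] [0.50651877 1.04984763 0.01684123] 0.008766673602157101 41.20477795600891
```

send_rows:
  motion:
    - [0.5,[0,0,0],0]
    - [0.5,[0,0,0],0]
    - [0.5,[0,0,0],0]
    - [0.5,[0,0,-0.02],0]
    - [1,[0,0,-0.03],0]
    - [1,[-0.01,0,-0.04],0]
    - [1,[-0.02,0,-0.04],0]
    - [1,[-0.02,0,-0.03],0]
    - [1,[0,0,0],0]
    - [1,[0,0,0],0]

```text
t: 5.2
tool_pos: [0.5322, -0.2104, 0.2185]
tool_rot: [0.0, 1.0, 0.02, 0.001]
ft_force: [-0.5, 0.4, 0.2]
opening: 0.0853
grasp_force: 0.0
```

```bash
python3 - <<'E'
from h import *
delta([.50,.20,.23])
n='wrist';c=env.calibration(n); im,d=env.get_image(n); cv2.imwrite('pics/w2.png',im)
P=cloud(d,c)
m=(P[...,2]>.066)&(P[...,2]<.082)&(abs(P[...,0]-.58)<.05)&(abs(P[...,1]+.206)<.05)
q=P[m]; r=cv2.minAreaRect(q[:,:2].astype('f4')*1000); print('bar',r,len(q))
E
```

```text
pos [ 0.5322 -0.2104  0.2185] tilt 0.12 y-ang -87.72 shift [-0.0159 -0.4114 -0.0115] turn None
bar ((582.3478393554688, -208.166015625), (39.157222747802734, 9.473862648010254), 2.041476249694824) 423
```

send_rows:
  motion:
    - [1,[-0.009,-0.03,-0.004],0]
    - [1,[-0.009,-0.04,-0.004],0]
    - [1,[-0.009,-0.04,-0.004],0]
    - [1,[-0.009,-0.04,0],0]
    - [1,[-0.009,-0.04,0],0]
    - [1,[-0.009,-0.04,0],0]
    - [1,[-0.009,-0.04,0],0]
    - [1,[-0.009,-0.04,0],0]
    - [1,[0,-0.04,0],0]
    - [1,[0,-0.04,0],0]
    - [1,[0,-0.04,0],0]
    - [1,[0,-0.03,0],0]

```text
t: 6.45
tool_pos: [0.4408, 0.2497, 0.2283]
tool_rot: [0.001, 1.0, 0.021, -0.001]
ft_force: [-0.5, 0.1, -1.1]
opening: 0.0854
grasp_force: 0.0
```

send_rows:
  motion:
    - [1,[0,0,0],0]
    - [1,[0,0,0],0]
    - [1,[0,0,0],0]

```text
t: 6.75
tool_pos: [0.4417, 0.2453, 0.2291]
tool_rot: [0.001, 1.0, 0.019, -0.0]
ft_force: [-0.7, -0.5, 0.1]
opening: 0.0854
grasp_force: 0.0
```

```bash
python3 - <<'E'
from h import *
delta([.47,.30,.23],np.radians(58))
n='wrist';c=env.calibration(n); im,d=env.get_image(n); cv2.imwrite('pics/w3.png',im); np.savez('w3.npz',im=im,d=d,T=c['T'])
P=cloud(d,c)
near=(abs(P[...,0]-.525)<.12)&(abs(P[...,1]-.258)<.1)
m=((P[...,2]>.031)&(P[...,2]<.037)&near); q=P[m]; r=cv2.minAreaRect(q[:,:2].astype('f4')*1000); print('flange',r,np.median(q[:,2]))
for lo,hi in((.037,.042),(.044,.06),(.006,.03)):
  m=((P[...,2]>lo)&(P[...,2]<hi)&near).astype('u1')
  k,l,st,ce=cv2.connectedComponentsWithStats(m)
  for i in range(1,k):
    if st[i,4]<40: continue
    q=P[l==i]; r=cv2.minAreaRect(q[:,:2].astype('f4')*1000); print(lo,st[i],np.median(q,0).round(4),np.round(r[0],1),np.round(r[1],1),round(r[2],1))
E
```

```text
pos [0.4417 0.2453 0.2291] tilt 0.1 y-ang -87.79 shift [ 0.0304 -0.0536 -0.001 ] turn 0.597
flange ((528.4586181640625, 254.49147033691406), (132.01124572753906, 103.85086822509766), 5.432313442230225) 0.033618472705809144
0.037 [294  40  27  27 266] [0.5862 0.2215 0.0378] [586.3 221.2] [25.7 13.8] 58.7
0.044 [224 159  19  22 215] [0.4661 0.2945 0.0534] [465.6 295.4] [10.1 24.1] 58.7
0.006 [307  63   8  23  73] [0.5723 0.2175 0.0272] [568.5 218.3] [ 8.  19.3] 75.8
0.006 [ 234   69   64   93 5103] [0.5256 0.2608 0.02  ] [522.1 260.9] [95.3 65.1] 5.2
0.006 [236  87  75  89 208] [0.4832 0.2147 0.0213] [486.3 231.1] [ 63.7 127.8] 51.8
```

View pics/w3.png

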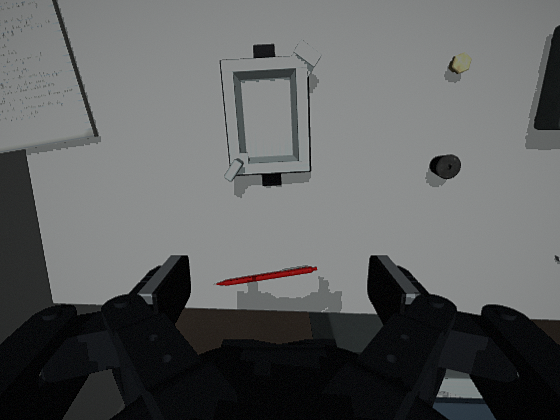

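send_rows:
  motion:
    - [0.4,[0.013,-0.0245,0],0]
    - [0.4,[0.013,-0.0245,0],0]
    - [0.4,[0,0,0.03],0.117]
    - [0.4,[0,0,0.03],0.117]
    - [0.4,[0,0,0.03],0.117]
    - [0.4,[0,0,0.03],0.117]
    - [0.4,[0,0,0.01],0.117]
    - [0.4,[0,0,0],0]
    - [0.4,[0,0,0],0]
    - [0.4,[0,0,0],0]
  newtons: 20

```text
t: 7.8
tool_pos: [0.4664, 0.2962, 0.1008]
tool_rot: [-0.001, 0.963, -0.268, 0.001]
ft_force: [0.4, -0.0, -0.1]
opening: 0.0339
grasp_force: 0.0
```

```bash
python3 - <<'E'
from h import *
delta([.4656,.2954,.040],np.radians(58.6))
n='wrist';c=env.calibration(n); im,d=env.get_image(n); cv2.imwrite('pics/w4.png',im); P=cloud(d,c)
m=((P[...,2]>.044)&(P[...,2]<.06)&(abs(P[...,0]-.466)<.03)&(abs(P[...,1]-.295)<.03)); q=P[m]
if len(q)>20: r=cv2.minAreaRect(q[:,:2].astype('f4')*1000); print(r,len(q))
E
```

```text
pos [0.4664 0.2962 0.1008] tilt 0.1 y-ang -121.13 shift [-0.0003  0.0012  0.0608] turn 0.005
((466.06390380859375, 294.9562072753906), (9.779711723327637, 23.639347076416016), 58.65618133544922) 523
```

View pics/w4.png

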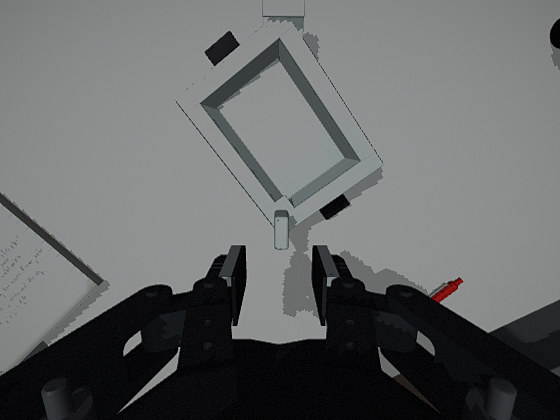

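send_rows:
  motion:
    - [0.4,[0,0.001,0.02],0.005]
    - [0.4,[0,0,0.02],0]
    - [0.4,[0,0,0.015],0]
    - [0.4,[0,0,0.006],0]
    - [0.4,[0,0,0],0]
    - [0,[0,0,0],0]
    - [0,[0,0,0],0]
    - [0,[0,0,0],0]
    - [0,[0,0,0],0]
    - [0,[0,0,0],0]
  newtons: 20

```text
t: 8.85
tool_pos: [0.4657, 0.2958, 0.0397]
tool_rot: [-0.001, 0.962, -0.272, 0.0]
ft_force: [-1.3, -0.4, 7.2]
opening: 0.0094
grasp_force: 25.1
```

```bash
python3 - <<'E'
from h import *
delta([.466,.2951,.040],np.radians(58.6)); s=env.sense(); print(s['ft_force'].round(2),s['ft_torque'].round(3))
np.save('ref.npy',env.get_image('side')[1])
E
```

```text
pos [0.4657 0.2958 0.0397] tilt 0.09 y-ang -121.53 shift [ 0.0006  0.0004 -0.0003] turn -0.002
[-1.33 -0.36  7.21] [-0.132  0.156 -0.113]
```

send_rows:
  motion:
    - [0,[0,0,-0.002],0]
    - [0,[0,0,-0.002],0]
    - [0,[0,0,-0.002],0]
    - [0,[0.0005,0,-0.002],0]
    - [0,[0.0005,0,-0.002],0]
    - [0,[0.0005,0,-0.002],0]
    - [0,[0.0005,0,-0.002],0]
    - [0,[0,0,0],0]
    - [0,[0,0,0],0]

```text
t: 9.8
tool_pos: [0.467, 0.2944, 0.0528]
tool_rot: [-0.0, 0.962, -0.272, 0.0]
ft_force: [0.2, 0.4, -2.0]
opening: 0.0093
grasp_force: 23.9
```

```bash
cat > look.py <<'E'
from h import *
import sys
s=env.sense(); print(s['tool_pos'].round(4),s['ft_force'].round(2),s['ft_torque'].round(3),s['opening'].round(4))
for n in ('wrist','side'):
    c=env.calibration(n); im,d=env.get_image(n); P=cloud(d,c)
    cv2.imwrite(f'pics/{sys.argv[1]}_{n}.png',im)
    # tray floor fit, clip height
    o=np.array([.5218,.2608]); a=np.radians(5.3); Q=(P[...,:2]-o)@np.array([[np.cos(a),-np.sin(a)],[np.sin(a),np.cos(a)]])
    m=(abs(Q[...,0])<.033)&(abs(Q[...,1])<.022)&(P[...,2]<.06)&(P[...,2]>.01); 
    q=np.c_[Q[m],P[m][:,2]]
    if len(q)>50:
        k=np.linalg.lstsq(np.c_[q[:,:2],np.ones(len(q))],q[:,2],rcond=None)[0]; print(n,'floor slope x,y',k[:2].round(3),'tilt',np.hypot(*k[:2]).round(3),'z0',k[2].round(4),len(q))
    m=(Q[...,0]>.052)&(Q[...,0]<.075)&(Q[...,1]<-.03)&(Q[...,1]>-.06)&(P[...,2]>.02)
    if m.sum()>5: print(n,'clip z',np.percentile(P[m][:,2],[50,95]).round(4),m.sum())
E
python3 look.py p1
```

```text
Traceback (most recent call last):
  File "look.py", line 3, in <module>
    s=env.sense(); print(s['tool_pos'].round(4),s['ft_force'].round(2),s['ft_torque'].round(3),s['opening'].round(4))
                                                                                               ^^^^^^^^^^^^^^^^^^
AttributeError: 'float' object has no attribute 'round'
```

```bash
sed -i "s/,s\['opening'\].round(4)//" look.py; python3 look.py p1
```

```text
[0.467  0.2944 0.0528] [ 0.18  0.43 -1.98] [ 0.037  0.13  -0.042]
wrist floor slope x,y [-0.007  0.002] tilt 0.007 z0 0.0323 10539
side floor slope x,y [0.002 0.005] tilt 0.005 z0 0.033 572
side clip z [0.0477 0.0508] 108
```

send_rows:
  motion:
    - [0,[0,0,0.003],0]
    - [0,[-0.0005,0,0.003],0]
    - [0,[-0.0005,0,0.003],0]
    - [0,[-0.0005,0,0.003],0]
    - [0,[-0.0005,0,0.0015],0]
    - [0,[0,0,0],0]
    - [0,[0,0,0],0]
    - [0.13,[0,0,0],0]
    - [0.2,[0,0,0],0]
    - [0.4,[0,0,0],0]
    - [0.4,[0,0,0],0]
    - [0.4,[0,0,0],0]

```text
t: 11.1
tool_pos: [0.4652, 0.2955, 0.0392]
tool_rot: [0.0, 0.962, -0.272, -0.0]
ft_force: [-0.8, 0.6, 0.8]
opening: 0.0342
grasp_force: 0.0
```

```bash
python3 look.py p2; python3 - <<'E'
from h import *
n='wrist';c=env.calibration(n);im,d=env.get_image(n);P=cloud(d,c)
near=(abs(P[...,0]-.525)<.12)&(abs(P[...,1]-.258)<.1)
im2=cv2.imread('pics/p2_side.png'); cv2.imwrite('pics/p2c.png',np.hstack([cv2.resize(im,(560,420)),cv2.resize(im2[235:335,250:310],None,fx=4,fy=4.2,interpolation=2)]))
E
```

```text
[0.4652 0.2955 0.0392] [-0.76  0.55  0.82] [-0.003  0.017  0.021]
wrist floor slope x,y [-0.001 -0.001] tilt 0.001 z0 0.0197 10782
side floor slope x,y [0.001 0.   ] tilt 0.001 z0 0.0204 565
side clip z [0.0374 0.04  ] 94
```

View pics/p2c.png

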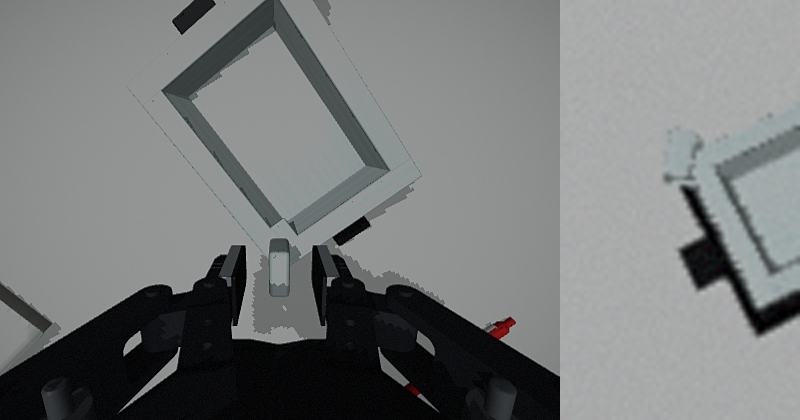

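send_rows:
  motion:
    - [0.4,[0,0,-0.009],0]
    - [0.4,[-0.0085,0.0003,0],0]
    - [0.4,[-0.0085,0.0003,0],0]
    - [0.4,[0,0,0],0]
    - [0.4,[0,0,0],0]
    - [0.1,[0,0,0],0]
    - [0.1,[0,0,0],0]
    - [0.1,[0,0,0],0]
    - [0.1,[0,0,0],0]
    - [0.1,[0,0,0],0]
  newtons: 20

```text
t: 12.25
tool_pos: [0.4505, 0.3038, 0.0483]
tool_rot: [-0.0, 0.962, -0.272, 0.0]
ft_force: [-0.4, 0.0, 1.0]
opening: 0.0087
grasp_force: 15.6
```

send_rows:
  motion:
    - [0.1,[0,0,-0.002],0]
    - [0.1,[0,0,-0.002],0]
    - [0.1,[0,0,-0.001],0]
    - [0.1,[0,0,0],0]
    - [0.1,[0,0,0],0]

```text
t: 12.75
tool_pos: [0.4503, 0.3039, 0.0533]
tool_rot: [0.0, 0.962, -0.272, -0.0]
ft_force: [0.7, -0.5, -0.7]
opening: 0.009
grasp_force: 15.5
```

```bash
python3 look.py p3
```

```text
[0.4503 0.3039 0.0533] [ 0.72 -0.48 -0.74] [-0.011 -0.079  0.024]
wrist floor slope x,y [-0.028  0.02 ] tilt 0.034 z0 0.0221 10119
side floor slope x,y [-0.024  0.017] tilt 0.03 z0 0.0227 567
side clip z [0.0367 0.0405] 95
```

send_rows:
  motion:
    - [0.1,[0.0003,0,-0.002],0]
    - [0.1,[0.0003,0,-0.002],0]
    - [0.1,[0.0003,0,-0.002],0]
    - [0.1,[0.0004,0,-0.002],0]
    - [0.1,[0.0004,0,-0.002],0]
    - [0.1,[0.0004,0,-0.001],0]
    - [0.1,[0,0,0],0]
    - [0.1,[0,0,0],0]

```text
t: 13.65
tool_pos: [0.4521, 0.3028, 0.0643]
tool_rot: [-0.0, 0.962, -0.272, -0.0]
ft_force: [0.1, -0.8, -1.0]
opening: 0.0087
grasp_force: 15.5
```

```bash
python3 look.py p4
```

```text
[0.4521 0.3028 0.0643] [ 0.14 -0.77 -0.97] [ 0.094  0.051 -0.026]
wrist floor slope x,y [-0.09   0.065] tilt 0.111 z0 0.0273 9281
side floor slope x,y [-0.089  0.064] tilt 0.11 z0 0.0278 568
side clip z [0.0374 0.0404] 95
```

send_rows:
  motion:
    - [0.1,[0.0005,0,-0.003],0]
    - [0.1,[0.0005,0,-0.003],0]
    - [0.1,[0.0005,0,-0.003],0]
    - [0.1,[0.0005,0,-0.003],0]
    - [0.1,[0.0005,0,-0.003],0]
    - [0.1,[0,0,0],0]
    - [0.1,[0,0,0],0]

```text
t: 14.45
tool_pos: [0.4543, 0.3016, 0.0794]
tool_rot: [-0.0, 0.962, -0.272, 0.0]
ft_force: [-0.4, 0.3, -0.6]
opening: 0.0084
grasp_force: 15.5
```

```bash
python3 look.py p5
```

```text
[0.4543 0.3016 0.0794] [-0.4   0.25 -0.58] [-0.01   0.034 -0.043]
wrist floor slope x,y [-0.177  0.131] tilt 0.22 z0 0.0343 8327
side floor slope x,y [-0.173  0.14 ] tilt 0.223 z0 0.0345 572
side clip z [0.0369 0.0403] 97
```

send_rows:
  motion:
    - [0.07,[0,0,0],0]
    - [0.07,[-0.002,0,0],0]
    - [0.07,[-0.002,0,0],0]
    - [0.07,[-0.002,0,0],0]
    - [0.07,[-0.002,0,0],0]
    - [0.07,[-0.002,0,0],0]
    - [0.07,[-0.002,0,0],0]
    - [0.07,[-0.002,0,0],0]
    - [0.07,[0,0,0],0]
    - [0.07,[0,0,0],0]

```text
t: 15.55
tool_pos: [0.4423, 0.3089, 0.0793]
tool_rot: [-0.0, 0.962, -0.272, -0.0]
ft_force: [-0.0, 0.7, -1.5]
opening: 0.0083
grasp_force: 19.5
```

```bash
python3 look.py p6; python3 - <<'E'
import cv2,numpy as np
a=cv2.imread('pics/p6_wrist.png');b=cv2.imread('pics/p6_side.png')
cv2.imwrite('pics/p6c.png',np.hstack([cv2.resize(a,(400,300)),cv2.resize(b[235:325,255:375],(400,300),interpolation=2)]))
E
```

```text
[0.4423 0.3089 0.0793] [-0.03  0.71 -1.47] [0.04  0.061 0.024]
wrist floor slope x,y [-0.126  0.024] tilt 0.129 z0 0.0315 9237
side floor slope x,y [-0.123  0.013] tilt 0.124 z0 0.0319 598
side clip z [0.0375 0.0405] 92
```

View pics/p6c.png

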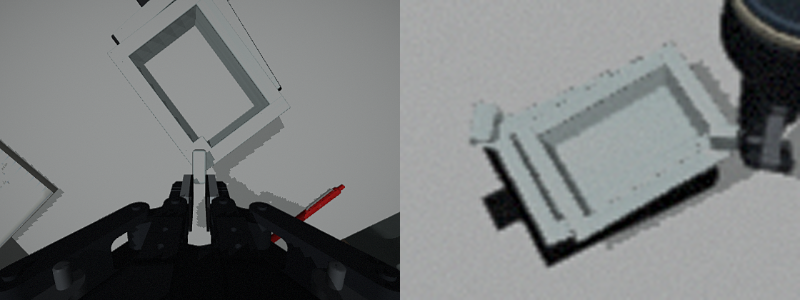

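send_rows:
  motion:
    - [0,[-0.002,0,-0.002],0]
    - [0,[-0.002,0,-0.002],0]
    - [0,[-0.002,0,-0.002],0]
    - [0,[-0.002,0,-0.002],0]
    - [0,[0,0,0],0]
    - [0,[0,0,0],0]
  newtons: 25

```text
t: 16.25
tool_pos: [0.4354, 0.3131, 0.0874]
tool_rot: [-0.0, 0.962, -0.272, 0.0]
ft_force: [1.1, 0.4, -0.4]
opening: 0.0084
grasp_force: 24.3
```

```bash
cat >> look.py <<'E'
    if n=='side':
        near=(abs(P[...,0]-.50)<.15)&(abs(P[...,1]-.27)<.12)
        m=(P[...,2]>.03)&(P[...,2]<.1)&near&(abs(Q[...,0])<.09)
        V=Q[(P[...,2]>.024)&(abs(Q[...,0])<.1)&(abs(Q[...,1])<.07)&(P[...,2]<.033)]
        L=near&(im.min(2)>90)&(P[...,2]>.012)&(P[...,2]<.1)
        for xx in (-.03,0,.03):
            for nm,ax in(('x',0),('y',1)):
                k=L&(abs(Q[...,1-ax]-xx)<.003); o_=np.argsort(Q[k][:,ax]); q=np.c_[Q[k][o_][:,ax],P[k][o_][:,2]]*1000
                print(nm,'cut',xx,' '.join('%d:%d'%tuple(v) for v in q.round()[::3]))
E
python3 look.py p7
```

```text
[0.4354 0.3131 0.0874] [ 1.05  0.42 -0.36] [ 0.048  0.054 -0.008]
wrist floor slope x,y [-0.066 -0.091] tilt 0.112 z0 0.038 9333
side floor slope x,y [-0.131 -0.095] tilt 0.162 z0 0.0374 637
side clip z [0.0377 0.0409] 93
x cut -0.03 -81:61 -75:58 -69:60 -64:60 -61:60 -57:55 -52:53 -48:51 -42:51 -36:50 -30:48 -25:49 -20:48 -16:43 -10:43 -3:45 4:41 11:40 19:38 22:34 31:15 33:13 34:22 35:15 36:20 38:26 40:26 44:27 48:28 50:30 53:27 55:27 58:33
y cut -0.03 -44:29 -42:27 -39:32 -38:29 -28:50 -26:47 -24:51 -22:50 -20:54 -18:53 -15:47 -14:43 -12:39 -10:40 -7:38 -4:41 -2:42 1:43 3:38 5:41 9:45 11:41 13:39 16:41 19:44 20:43 22:43 24:40 27:46 28:49 30:44 33:44 35:46 38:45 41:47 41:47 49:63 52:64 53:62 55:63 57:61
x cut 0 -81:64 -78:65 -75:65 -73:63 -70:62 -67:53 -67:50 -64:47 -61:44 -58:47 -55:49 -52:43 -50:45 -48:42 -45:46 -43:40 -40:46 -37:44 -35:41 -32:40 -29:38 -28:38 -26:38 -21:38 -19:35 -18:33 -14:38 -12:37 -10:34 -7:34 -2:35 0:30 2:32 5:37 8:32 10:32 13:33 15:29 23:40 27:43 30:13 31:40 33:41 34:16 35:44 36:13 39:14 47:26 50:24 53:29 54:29 57:26
y cut 0 -45:28 -42:30 -39:28 -37:31 -30:4
[... 225 characters left out ...]
:68 -78:70 -76:67 -74:67 -71:69 -69:66 -67:60 -66:52 -64:50 -64:51 -62:50 -58:51 -56:49 -54:50 -50:51 -49:49 -47:49 -42:48 -40:48 -38:44 -35:46 -33:44 -31:44 -28:46 -26:44 -25:43 -21:42 -21:47 -17:43 -15:42 -12:44 -9:42 -7:39 -4:42 -2:38 -1:37 3:36 5:38 8:39 10:38 12:35 15:33 26:50 28:47 30:46 32:48 35:45 36:19 41:24 47:26 50:33 52:28 54:26 56:28 58:30
y cut 0.03 -45:27 -40:28 -38:29 -36:30 -33:27 -29:37 -27:38 -26:37 -24:38 -24:13 -21:14 -19:39 -17:15 -16:39 -14:40 -12:42 -9:44 -9:16 -7:42 -6:14 -4:40 -2:42 -1:40 0:13 2:41 4:47 6:42 8:40 10:18 11:43 13:45 14:13 16:47 17:13 19:44 22:14 23:41 24:44 26:46 28:47 31:48 33:50 34:49 37:47 38:25 40:46 43:49 45:50 47:16 49:50 52:49 53:49 57:51 58:50
```

send_rows:
  motion:
    - [0,[0,0,0],0]
    - [0,[0,0,-0.003],0]
    - [0,[0,0,-0.006],0]
    - [0,[0,0,-0.01],0]
    - [0,[0,0,-0.015],0]
    - [0,[0,0,-0.02],0]
    - [0,[0,0,-0.02],0]
    - [0,[0,0,-0.02],0]
    - [0,[0,0,-0.02],0]
    - [0,[0,0,0],0]
    - [0,[0,0,0],0]
  newtons: 40

```text
t: 17.45
tool_pos: [0.4355, 0.3131, 0.2018]
tool_rot: [-0.001, 0.962, -0.272, 0.0]
ft_force: [-0.3, -0.1, -2.2]
opening: 0.0069
grasp_force: 39.0
```

```bash
python3 look.py p8 | cut -c1-200 | head -5; python3 - <<'E'
import cv2,numpy as np
a=cv2.imread('pics/p8_wrist.png');b=cv2.imread('pics/p8_side.png')
cv2.imwrite('pics/p8c.png',np.hstack([cv2.resize(a,(400,300)),cv2.resize(b[215:335,235:395],(400,300),interpolation=2)]))
E
```

```text
[0.4355 0.3131 0.2018] [-0.25 -0.1  -2.24] [0.084 0.161 0.024]
wrist clip z [0.0378 0.039 ] 24
side floor slope x,y [-0.005 -0.008] tilt 0.009 z0 0.0144 396
side clip z [0.0373 0.0411] 92
x cut -0.03 -3:17 -1:18 2:23 4:28 5:24 6:24 7:17 9:23 10:15 12:20 14:23 15:22 16:26 18:14 20:22 21:24 23:29 24:23 26:17 27:25 28:24 30:17 31:24 33:19 35:12 36:25 38:12 40:22 47:29 49:28 52:23 54:30 57
```

View pics/p8c.png

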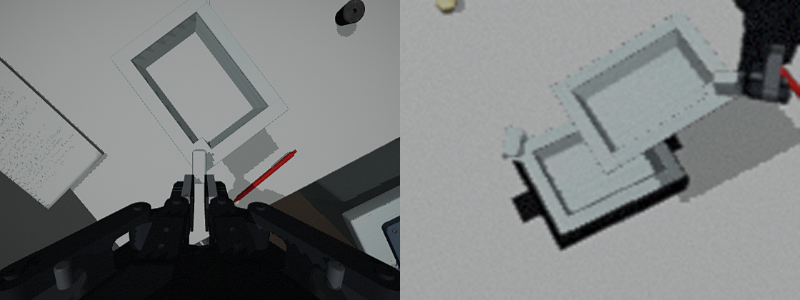

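```bash
cat > tray.py <<'E'
from h import *
# plane+centre of held tray from wrist view, relative to TCP
s=env.sense(); p=s['tool_pos']; w=s['tool_rot']; M=R.from_quat(np.r_[w[1:],w[0]]).as_matrix()
c=env.calibration('wrist'); im,d=env.get_image('wrist'); P=(cloud(d,c)-p)@M  # tool frame
near=(d>0)&(P[...,0]>.005)&(P[...,0]<.17)&(abs(P[...,1])<.09)
# floor: lower than flange; use component
m=near&(abs(P[...,0]-.085)<.02)&(abs(P[...,1])<.02); z0=np.median(P[m][:,2]); print('floor z(tool)',z0.round(4))
m=near&(abs(P[...,2]-z0)<.03)&(abs(P[...,0]-.085)<.025)&(abs(P[...,1])<.025); q=P[m]
for _ in range(3):
    k=np.linalg.lstsq(np.c_[q[:,:2],np.ones(len(q))],q[:,2],rcond=None)[0]; r=q[:,2]-np.c_[q[:,:2],np.ones(len(q))]@k; q=q[abs(r)<.003]
print('slopes toolx,tooly (down +)',k.round(4),'tilt',np.hypot(*k[:2]).round(3))
h=-(P[...,2]-(P[...,:2]@k[:2]+k[2])) # height above floor
f=near&(h>.009)&(h<.02); q=P[f]; r=cv2.minAreaRect(q[:,:2].astype('f4')*1000); print('flange rect tool',np.round(r[0],1),np.round(r[1],1),round(r[2],1))
ctr=np.array([r[0][0]/1000,r[0][1]/1000]); ct=np.r_[ctr,ctr@k[:2]+k[2]+.002]; print('tray origin world',(p+M@ct).round(4))
E
python3 tray.py
```

```text
floor z(tool) 0.0497
slopes toolx,tooly (down +) [ 0.2429 -0.0201  0.0291] tilt 0.244
flange rect tool [76.2 -0.4] [ 89.4 120.1] 52.3
tray origin world [0.5001 0.2734 0.1511]
```

send_rows:
  motion:
    - [0,[0.01,0.0043,0],0]
    - [0,[0.02,0.0086,0],0]
    - [0,[0.03,0.0129,0],0]
    - [0,[0.033,0.0142,0],0]
    - [0,[0.033,0.0142,0],0]
    - [0,[0.033,0.0142,0],0]
    - [0,[0.033,0.0142,0],0]
    - [0,[0.033,0.0142,0],0]
    - [0,[0.033,0.0142,0],0]
    - [0,[0.03,0.0129,0],0]
    - [0,[0.02,0.0086,0],0]
    - [0,[0.01,0.0043,0],0]
  newtons: 40

```text
t: 18.8
tool_pos: [0.6357, 0.0264, 0.2007]
tool_rot: [0.001, 0.962, -0.273, 0.0]
ft_force: [-0.3, 1.0, 0.1]
opening: 0.0071
grasp_force: 39.0
```

send_rows:
  motion:
    - [0,[0,0,0.01],0]
    - [0,[0,0,0.02],0]
    - [0,[0,0,0.03],0]
    - [0,[0,0,0.03],0]
    - [0,[0,0,0.015],0]
    - [0,[0,0,0],0]
    - [0,[0,0,0],0]

```text
t: 19.5
tool_pos: [0.6352, 0.0305, 0.0968]
tool_rot: [0.0, 0.962, -0.271, 0.0]
ft_force: [0.1, -0.3, -0.9]
opening: 0.0071
grasp_force: 39.1
```

```bash
python3 tray.py; python3 -c "
from h import *
s=env.sense();print(s['tool_pos'],s['ft_force'])"
```

```text
floor z(tool) 0.048
slopes toolx,tooly (down +) [ 0.2244 -0.0163  0.029 ] tilt 0.225
flange rect tool [76.7 -0.4] [ 89.6 120.1] 52.6
tray origin world [ 0.7008 -0.0092  0.0487]
[0.63570076 0.03027191 0.09746605] [-0.26291569 -0.19664688 -0.93249187]
```

send_rows:
  motion:
    - [0,[0,0,0.015],0]
    - [0,[0,0,0.015],0]
    - [0.06,[0,0,0.006],0]
    - [0.06,[0,0,0.006],0]
    - [0.06,[0,0,0.006],0]
    - [0.06,[0,0,0.006],0]
    - [0.06,[0,0,0.006],0]
    - [0.06,[0,0,0.002],0]
    - [0.06,[0,0,0],0]
    - [0.4,[0,0,0],0]
    - [0.4,[0,0,0],0]
    - [0.4,[0,0,0],0]
  newtons: 20

```text
t: 20.75
tool_pos: [0.6353, 0.0301, 0.0346]
tool_rot: [-0.0, 0.962, -0.272, 0.0]
ft_force: [0.5, 0.1, -0.9]
opening: 0.0341
grasp_force: 0.0
```

send_rows:
  motion:
    - [0.4,[0,0,-0.015],0]
    - [0.4,[0,0,-0.015],0]
    - [0.4,[0,0,0],0]
    - [0.4,[0,0,0],0]

```text
t: 21.15
tool_pos: [0.6356, 0.0302, 0.0654]
tool_rot: [-0.0, 0.962, -0.272, 0.001]
ft_force: [-1.2, 0.5, 0.2]
opening: 0.0341
grasp_force: 0.0
```

```bash
python3 tray.py; python3 - <<'E'
from h import *
n='wrist';c=env.calibration(n);im,d=env.get_image(n);P=cloud(d,c);cv2.imwrite('pics/w9.png',im)
s=env.sense();p=s['tool_pos'];print(p)
m=((P[...,2]>.026)&(P[...,2]<.045)&(abs(P[...,0]-p[0]-.014)<.03)&(abs(P[...,1]-p[1]+.008)<.03)); q=P[m]
r=cv2.minAreaRect(q[:,:2].astype('f4')*1000); print('lug',r,len(q),np.percentile(q[:,2],90))
delta([r[0][0]/1000,r[0][1]/1000,.022])
E
```

```text
floor z(tool) 0.0638
slopes toolx,tooly (down +) [-0.0013 -0.0055  0.0638] tilt 0.006
flange rect tool [61.4 17.2] [ 96.1 179.8] 48.5
tray origin world [ 6.79e-01 -1.65e-02 -2.00e-04]
[0.63488301 0.03033408 0.06429177]
lug ((649.161376953125, 21.829790115356445), (9.85645866394043, 23.336732864379883), 58.55369567871094) 654 0.036253141439944306
pos [0.6349 0.0303 0.0643] tilt 0.02 y-ang -121.51 shift [ 0.0166 -0.0002  0.0423] turn None
```

send_rows:
  motion:
    - [0.4,[0.0166,0,0],0]
    - [0.4,[0,0,0.02],0]
    - [0.4,[0,0,0.015],0]
    - [0.4,[0,0,0.008],0]
    - [0.4,[0,0,0],0]
    - [0,[0,0,0],0]
    - [0,[0,0,0],0]
    - [0,[0,0,0],0]
    - [0,[0,0,0],0]
    - [0,[0,0,0],0]
  newtons: 80

```text
t: 22.25
tool_pos: [0.6495, 0.0215, 0.022]
tool_rot: [-0.0, 0.962, -0.272, 0.0]
ft_force: [-1.5, 1.4, 5.7]
opening: 0.0078
grasp_force: 80.0
```

send_rows:
  motion:
    - [0,[0,0,-0.003],0]
    - [0,[0,0,-0.01],0]
    - [0,[0,0,-0.02],0]
    - [0,[0,0,-0.03],0]
    - [0,[0,0,-0.03],0]
    - [0,[0,0,-0.02],0]
    - [0,[0,0,-0.01],0]
    - [0,[0,0,0],0]
    - [0,[0,0,0],0]

```text
t: 23.15
tool_pos: [0.6487, 0.0217, 0.1435]
tool_rot: [0.0, 0.962, -0.272, -0.001]
ft_force: [0.4, 0.9, -1.2]
opening: 0.0077
grasp_force: 79.0
```

```bash
python3 tray.py; python3 -c "
from h import *
s=env.sense();p=s['tool_pos'];print(p)
w=np.array([.5797-.045*np.sin(np.radians(2.4)),-.1497+.045])
t=p[:2]+.066*np.array([np.cos(np.radians(-31.6)),np.sin(np.radians(-31.6))]); print('pred centre',t,'win',w)
delta([*(p[:2]+w-t),p[2]])"
```

```text
floor z(tool) 0.0205
slopes toolx,tooly (down +) [-0.0917 -0.0703  0.0273] tilt 0.116
flange rect tool [65.  -0.4] [ 90.2 120.3] 52.9
tray origin world [ 0.7043 -0.0119  0.1201]
[0.64849987 0.02170912 0.14309142]
pred centre [ 0.70471384 -0.01287395] win [ 0.5778156 -0.1047   ]
pos [0.6485 0.0217 0.1431] tilt 0.11 y-ang -121.52 shift [-0.0602  0.1446  0.0002] turn None
```

send_rows:
  motion:
    - [0,[0,0,0],0]
    - [0,[0,0,0],0]
    - [0,[0,0,0],0]
  newtons: 35

```text
t: 23.5
tool_pos: [0.649, 0.0214, 0.1437]
tool_rot: [0.0, 0.962, -0.272, -0.0]
ft_force: [0.0, 0.1, -1.4]
opening: 0.0077
grasp_force: 79.0
```

```bash
python3 tray.py
```

```text
floor z(tool) 0.0205
slopes toolx,tooly (down +) [-0.0909 -0.069   0.0273] tilt 0.114
flange rect tool [65.  -0.3] [ 90.6 120.4] 53.2
tray origin world [ 0.7045 -0.0124  0.1203]
```

send_rows:
  motion:
    - [0,[0,0,0.02],0]
    - [0,[0,0,0.03],0]
    - [0,[0,0,0.03],0]
    - [0,[0,0,0.025],0]
    - [0,[0,0,0.01],0]
    - [0,[0,0,0.004],0]
    - [0,[0,0,0],0]
    - [0.2,[0,0,0],0]
    - [0.4,[0,0,0],0]
    - [0.4,[0,0,0],0]
    - [0.4,[0,0,0.001],0]
    - [0.4,[0,0,0],0]
  newtons: 30

```text
t: 24.75
tool_pos: [0.6493, 0.0215, 0.0244]
tool_rot: [-0.0, 0.962, -0.272, 0.0]
ft_force: [0.3, -0.8, -0.7]
opening: 0.0342
grasp_force: 0.0
```

send_rows:
  motion:
    - [0,[0,0,0],0]
    - [0,[0,0,0],0]
    - [0,[0,0,0],0]
    - [0,[0,0,0],0]
    - [0,[0,0,0],0]
    - [0,[0,0,-0.003],0]
    - [0,[0,0,-0.01],0]
    - [0,[0,0,-0.02],0]
    - [0,[0,0,-0.03],0]
    - [0,[0,0,-0.03],0]
    - [0,[0,0,-0.02],0]
    - [0,[0,0,-0.01],0]

```text
t: 25.95
tool_pos: [0.65, 0.0211, 0.1499]
tool_rot: [-0.0, 0.962, -0.272, 0.001]
ft_force: [0.4, -0.3, -2.0]
opening: 0.009
grasp_force: 33.5
```

```bash
python3 tray.py
```

```text
floor z(tool) 0.0228
slopes toolx,tooly (down +) [-0.0823 -0.0667  0.0289] tilt 0.106
flange rect tool [65.6 -0.5] [ 90.1 120.4] 52.9
tray origin world [ 0.7063 -0.0127  0.1246]
```

send_rows:
  motion:
    - [0,[-0.004,0.0095,0],0]
    - [0,[-0.008,0.019,0],0]
    - [0,[-0.011,0.026,0],0]
    - [0,[-0.0115,0.027,0],0]
    - [0,[-0.011,0.026,0],0]
    - [0,[-0.008,0.019,0],0]
    - [0,[-0.005,0.012,0],0]
    - [0,[-0.003,0.007,0.005],0]
    - [0,[0,0,0.01],0]
    - [0,[0,0,0.01],0]
    - [0,[0,0,0],0]
    - [0,[0,0,0],0]

```text
t: 27.2
tool_pos: [0.5209, -0.07, 0.1216]
tool_rot: [0.0, 0.962, -0.271, -0.001]
ft_force: [-0.7, 0.1, -1.0]
opening: 0.0089
grasp_force: 33.4
```

send_rows:
  motion:
    - [0,[0,0,0],0]
    - [0,[0,0,0],0]
    - [0,[0,0,0],0]
    - [0,[0,0,0],0]
    - [0,[0,0,0],0]

```text
t: 27.7
tool_pos: [0.5207, -0.0704, 0.1224]
tool_rot: [-0.0, 0.962, -0.272, 0.0]
ft_force: [0.2, -0.1, -1.7]
opening: 0.0086
grasp_force: 33.4
```

```bash
python3 tray.py; python3 - <<'E'
from h import *
n='side';c=env.calibration(n);im,d=env.get_image(n);P=cloud(d,c); o=np.array([.5778,-.1047])
m=(abs(P[...,0]-o[0])<.025)&(abs(P[...,1]-o[1])<.018)&(P[...,2]>.07)&(P[...,2]<.13); q=P[m]
k=np.linalg.lstsq(np.c_[q[:,:2]-o,np.ones(len(q))],q[:,2],rcond=None)[0]; print('side floor',k.round(3),np.hypot(*k[:2]),len(q))
for nm,p in(('stopper',(.476,.048)),('plug',(.589,.049))):
    m=(np.hypot(P[...,0]-p[0],P[...,1]-p[1])<.035)&(P[...,2]>.01); print(nm,P[m].mean(0).round(3))
a=cv2.resize(im[235:325,255:375],(400,300),interpolation=2); b=cv2.resize(im[110:215,180:320],(400,300),interpolation=2); cv2.imwrite('pics/fin.png',np.hstack([a,b]))
E
python3 look.py p10|grep -a side
```

```text
floor z(tool) 0.0227
slopes toolx,tooly (down +) [-0.0799 -0.064   0.0286] tilt 0.102
flange rect tool [65.5 -0.5] [ 90.2 121.5] 52.9
tray origin world [ 0.5768 -0.1042  0.097 ]
side floor [-0.005 -0.003  0.1  ] 0.00589491566482144 227
stopper [0.474 0.05  0.024]
plug [0.587 0.05  0.015]
side floor slope x,y [ 0.002 -0.001] tilt 0.002 z0 0.0143 563
side clip z [0.0371 0.04  ] 93
```

View pics/fin.png

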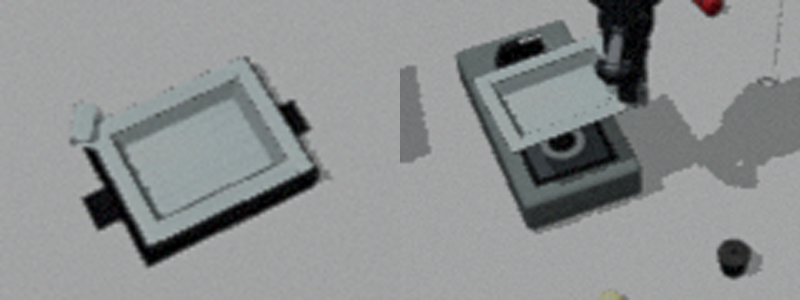

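```bash
python3 -c "
from rig import env
print(env.hand_in())"
```

```text
the job is handed in; nothing more can be done
None
```

I handed the job in at about 28 s: the knob is on the index line, the lower tray, stopper and plug are in place, and the top tray is held about 5 cm above the window. My first lift raised the lower tray by about 10.6 mm (limit 12 mm) before I set it back, and the tray's tilt read 0.006 rad from the side camera but 0.10 rad from the wrist camera (limit 0.15).

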